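# Post the glued pocket book into the drying box

## Task

Lay the red pocket book flat on the ledge in front of the drying box's flap and let go of it, then push it in through the sprung flap until it drops flat onto the box's inner floor and the flap swings fully shut behind it. Leave the green book, the glue jar and the brass weight where they are.

Things in the scene. Friction and masses are not known exactly. Their poses are not given: they have to be found in the camera images.
- red_book: The red pocket book with white page edges, a rigid block 105 long x 56 wide x 20 thick (mm), about 100 g, lying flat and loose on the bench. Origin: centre of its underside; x along its length, y across its width, z up through the cover.
- drybox: Drying box fixed to the bench: plywood ledge, then a blue upright front panel with a mouth closed by an orange flap, then a box with clear sides, back and roof, 130 wide (mm). Origin: on the bench (z = 0) directly under the flap, mid-width; x is the level push direction, from the ledge through the flap into the box; y across, z up. The points below have the same axes; offsets are in this frame.
- ledge (a point): Centre of the ledge's flat top, at x = -70.5, z = 40 mm. The top is 129 long (x = -135 to -6) and 130 wide, without rims, and ends at x = -6 in an edge. A book past its balance point there tips nose-down; keep pushing its rear end until all of it is past the edge, and it drops clear below the flap.
- mouth (a point): Centre of the mouth, at x = 0, z = 71.5 mm. The mouth is 90 wide, from z = 40 to 103. The 12 thick panel round it (x = -6 to 6) stands up to z = 190, so a gripper pointing straight down cannot get its fingers to the mouth: lean it back about 40 degrees, fingers pointing down and into the mouth.
- inner_floor (a point): Centre of the grey inner floor, at x = 72, z = 18 mm, 22 below the ledge. It runs from x = -6 to the clear back wall at x = 148, 122 wide between the clear walls; the clear roof is at z = 190 to 194.
- flap (a joint): Swing of the orange flap, in rad: 0 hanging shut (a stop keeps it from swinging outward), grows as its lower edge swings inward (towards box +x), 1.45 at most. A light spring and its weight shut it: about 0.5 N at its lower edge starts it and about 1 N holds it at 1 rad.
- flap_edge (a point): Middle of the flap's lower edge (black rubber strip). The flap is 86 wide, 4 thick and hangs 58 mm below its hinge, which lies across the box at x = 0, z = 100 mm in the box's frame; its lower edge is 2 mm above ledge height when shut.
- green_book: Green pocket book, same size and pose convention as the red one, loose on the bench; to be left alone.
- glue_jar: Glue jar with yellow cap, 60 mm diameter, 85 mm tall, standing loose on the bench; origin at the centre of its underside; to be left alone.
- weight: Brass binder's weight, 60 x 45 x 30 mm block with an 18 mm knob up to 52 mm height, 0.7 kg, loose on the bench; origin at the centre of its underside; to be left alone.
Mind the look-alikes: they are no part of the job. Of the things that look like the red_book, take the one that is farthest from the robot's base at the start.

How it is judged:
By the outcome, as a careful person would: the job done as asked, in the order asked, and still so for the second after the job is handed in, with the robot touching nothing.
It also fails if it takes over 50 s, if anything falls off the work surface, if the arm or the gripper's body presses on something with over 40 N, if the wrist force passes 120 N, or if a joint passes its speed limit or range.

## Robot

A 7-joint arm with a two-finger parallel gripper is mounted at the origin on the work surface. World frame = base frame: x ahead of the robot, y to its left, z up, the work surface at z = 0. Lengths are in mm, angles in rad, forces in N, time in s.
With the tool pointing down it reaches from about 400 to 875 mm from the base axis. Payload 4.4 kg.
Tool frame: the origin (TCP) lies midway between the tips of the shut fingers; the grasp point (between the pads) lies 19 mm behind it; z points along the fingers, y is the line along which they close (so a half turn about z gives the same grasp; the last joint's range is limited). The gripper opens to 85 mm and grips with 20 to 120 N. Pads are 22 mm wide; open, the fingers measure 114 mm over their backs; the gripper's body (76 mm by 85 mm) begins 54 mm behind the grasp point. The pads swing forward as they close: fully open they stand 13 mm farther back than shut.
Start: joints at [-1.184, 0.628, 0.038, 1.517, -0.027, 0.996, -0.02], TCP at [284.345, 584.522, 231.313] pointing down, gripper open.
Joint ranges: [-3.06, 3.06], [-0.37, 2.12], [-1.25, 1.32], [0.18, 2.47], [-1.1, 4.24], [0.23, 1.98], [-2.94, 2.94]. Speed limits (rad/s): [2.57, 2.57, 3.14, 3.14, 3.14, 3.14, 3.14].

## Interface

Orientations are given as [roll, pitch, yaw] about the fixed x, y, z axes, in that order (R = Rz(yaw) Ry(pitch) Rx(roll)).
In Python, from cell import read_state, get_image, finish_job gives the robot as it stands.
- The arm moves only by the tool send_rows, never from a script. Its argument "series" is a list of rows, each an object of numbers: "ax", "ay", "az": the turn, a rotation vector about the tool's x, y, z in rad; "dx", "dy", "dz": the shift along the tool's x, y, z in cm; "hand": the closure, from 0 (fully open) to 1 (shut). In form: [{"ax": .., "ay": .., "az": .., "dx": .., "dy": .., "dz": .., "hand": ..}, ...]. A call has 1 to 10 rows; each row is the pose to reach, as a shift and turn from the pose commanded when the call began, along the tool's axes at that moment; what a row does not reach only later rows make up. A row lasts 1/10 s, in which the tool goes at most 50 mm and 8.59 degrees, less where a joint would pass 70% of its speed; a pose out of reach is approached as far as the arm can. A call with a gripper value outside its range is refused whole. The fingers move at their own pace and stop on an object; the grip force is fixed at half the most. Time passes only in rows, so rows that repeat a pose let the fingers close. It gives the time, the measured TCP pose, the force, the opening and the grip force at its end, in the units of the state.
- read_state(): the state, without advancing time (a new reading comes with each control period).
- get_image(name): name is "scene" or "top" or "wrist"; returns a dict with "pixels" (400x640x3 uint8, red, green, blue), "mtx" (3x3 intrinsics, pixels), "k1" (the pictures are not rectified: a ray, as slopes to the right and down, at radius r is drawn at 1 + k1 r^2 times it, then the intrinsics apply), "R" (3x3) and "t" (3): a world point X has camera coordinates R X + t. Camera axes: x right, y down, z forward; pixel columns grow to the right and rows downward; lengths in mm; the calibration is good to about 2 mm. A picture is of the moment at which its call begins. There is no depth.
- finish_job(): hands the job in; it is judged then, once.
The state is a dict: "clock": time; "qpos": joint angles; "qd": joint speeds; "tau": joint torques, N m; "eef_pos": TCP position; "tool_rot": TCP orientation; "force": force on the tool from outside, world axes, zero at the start; "torque": the same for the moment, N m; "width": finger opening in mm; "gripper_force": force on a finger pad.
Only numpy, scipy, OpenCV 4.12 (cv2) and the standard library are available. Lean on these libraries where they do the work, as an engineer would, in place of code of your own. Each camera call takes 0.05 s, during which the arm holds its last target. There are 200 camera calls.

## Working session

There is one attempt and no reset: what is moved stays moved. The work goes in short steps, Python scripts to look and compute and a tool call to move; the robot and the scene stay as the last step left them, time stands still between calls to the robot, and variables do not carry over. Pictures are saved under pics/ and viewed, at most 10 in all, crops included, and the job is handed in when it is done.

Besides the shell and the picture viewer there is one more tool, called after "Emit:" by a JSON object that holds its "method" and its "body". send_rows: Moves the arm, as the interface text tells. Its arguments: {"type":"object","properties":{"series":{"type":"array","items":{"type":"object","properties":{"ax":{"type":"number"},"ay":{"type":"number"},"az":{"type":"number"},"dx":{"type":"number"},"dy":{"type":"number"},"dz":{"type":"number"},"hand":{"type":"number"}}}}},"required":["series"]}

```bash
ls; mkdir -p pics; cat > h.py <<'E'
import numpy as np, cv2
from cell import read_state, get_image, finish_job
from scipy.spatial.transform import Rotation as Ro
def save(n,f):
    d=get_image(n); cv2.imwrite('pics/'+f+'.png',d['pixels'][:,:,::-1]); np.savez(f+'.npz',**{k:v for k,v in d.items()}); return d
def ray(d,u,v):
    K=np.array(d['mtx']);k=float(d['k1'])
    p=cv2.undistortPoints(np.array([[[u,v]]],float),K,np.array([k,0,0,0.]))[0,0]
    R=np.array(d['R']);t=np.array(d['t'])
    return -R.T@t, R.T@np.array([p[0],p[1],1])
def onz(d,u,v,z):
    c,r=ray(d,u,v); return c+r*(z-c[2])/r[2]
def proj(d,X):
    K=np.array(d['mtx']);k=float(d['k1'])
    return cv2.projectPoints(np.array(X,float).reshape(-1,1,3),cv2.Rodrigues(np.array(d['R']))[0],np.array(d['t'],float),K,np.array([k,0,0,0.]))[0][:,0]
E
python3 - <<'E'
from h import *
for n in('scene','top'):
    d=save(n,n+'0'); print(n,d['mtx'],d['k1'],(-np.array(d['R']).T@np.array(d['t'])))
print(read_state())
E
```

```text
pics
scene [[411.59405083   0.         315.54220144]
 [  0.         411.59405083 205.56586296]
 [  0.           0.           1.        ]] 0.021731841520947422 [ 844.40073932 -278.21438161 1066.52727242]
top [[386.48323186   0.         324.57186008]
 [  0.         386.48323186 201.70412269]
 [  0.           0.           1.        ]] -0.001369747377812978 [ 463.95289299  -42.36455709 1033.85090763]
{'clock': 0.1, 'qpos': array([-1.1838157 ,  0.62923467,  0.03842953,  1.51826965, -0.02697888,
        0.99627058, -0.02001189]), 'qd': array([-0.00037816, -0.00331376,  0.00072074, -0.00387403, -0.00060292,
        0.00150012,  0.00037774]), 'tau': array([ 2.82223897e-03, -5.64521956e+01,  1.23014499e+00, -1.93971241e+01,
        1.12096989e-02,  5.41230620e-03,  2.10793149e-05]), 'eef_pos': array([284.08355728, 584.02310545, 230.49251548]), 'tool_rot': array([-3.13992812e+00,  2.42854955e-05,  2.68882393e+00]), 'force': array([ 0.64225894,  0.11199668, -0.17390694]), 'torque': array([ 0.02873767, -0.01798007, -0.0168411 ]), 'gripper_force': 0.0, 'width': 85.16529372697475}
```

View pics/scene0.png

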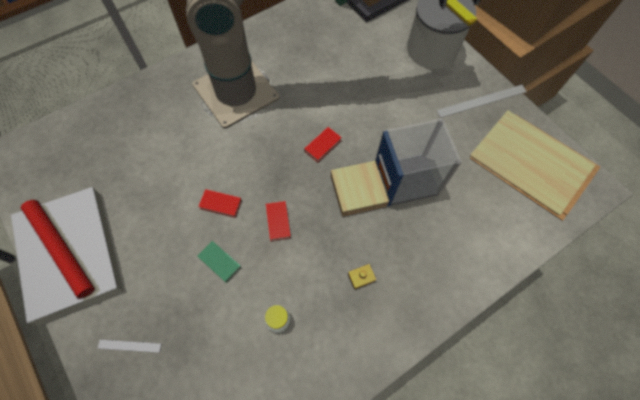

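View pics/top0.png

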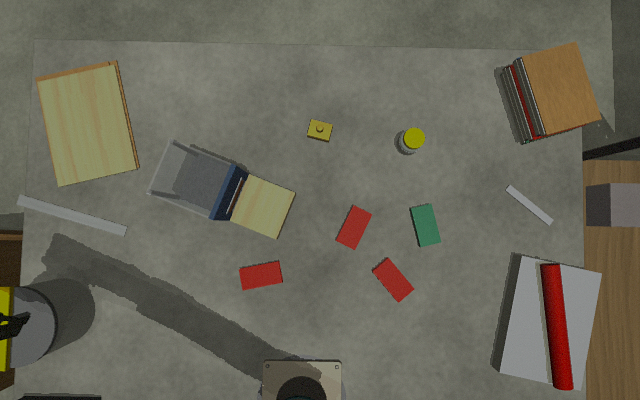

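Candidates for the red book in the top view are (353,227), (261,275) and (393,280), with the robot base near (302,395). The one at (353,227) looks farthest. I'll confirm it in an enlarged crop.

```bash
python3 - <<'E'
from h import *
d=np.load('top0.npz')
for p in[(353,227),(261,275),(393,280)]:
    X=onz(d,*p,20); print(p,X.round(),np.hypot(*X[:2]).round())
im=cv2.imread('pics/top0.png'); 
a=cv2.resize(im[200:310,230:420],None,fx=4,fy=4,interpolation=cv2.INTER_CUBIC); cv2.imwrite('pics/c1.png',a)
b=cv2.resize(im[130:250,140:305],None,fx=4.8,fy=4.8,interpolation=cv2.INTER_CUBIC); cv2.imwrite('pics/c2.png',b)
E
```

```text
(353, 227) [ 453. -128.   20.] 471.0
(261, 275) [324. 110.  20.] 342.0
(393, 280) [ 317. -234.   20.] 394.0
```

View pics/c1.png

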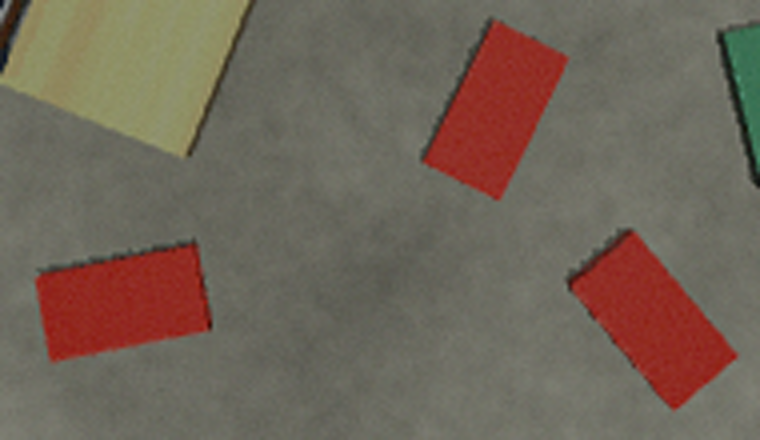

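View pics/c2.png

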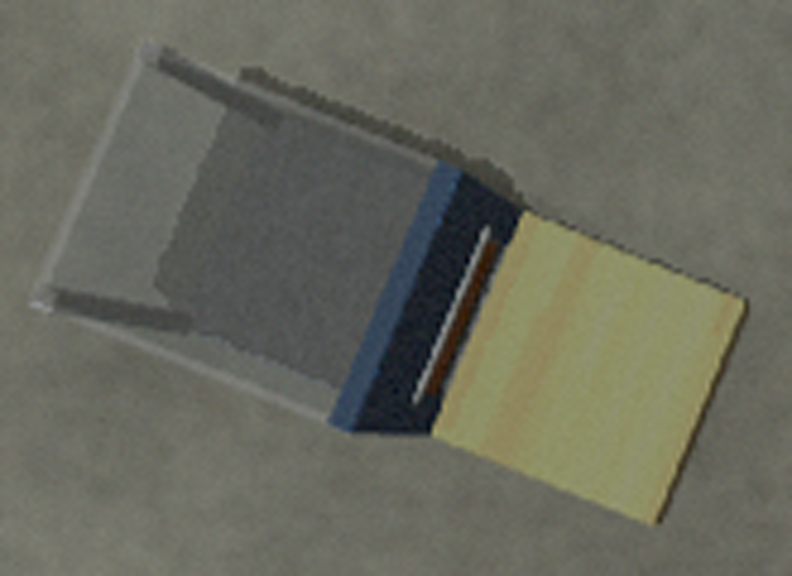

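The red book meant is the one at top (353,227), in the crop centred at (496,110). It is 471 mm from the base, against 342 and 394 mm for the other two. The second crop shows the ledge corners at (525,210), (747,298), (655,524) and (433,435).

```bash
python3 - <<'E'
from h import *
from scipy.optimize import least_squares
d=np.load('top0.npz')
def back(c,s,o): return [((x+.5)/s-.5+o[0],(y+.5)/s-.5+o[1]) for x,y in c]
bk=np.array(back([(494,20),(568,58),(498,200),(424,160)],4,(230,200)))
P=np.array([onz(d,u,v,20) for u,v in bk]); print('book corners',P.round(1).tolist())
c=P.mean(0); l=(P[0]+P[1]-P[2]-P[3])/2; print('centre',c, 'len',np.linalg.norm(l),'wid',np.linalg.norm((P[0]+P[3]-P[1]-P[2])/2),'yaw',np.arctan2(l[1],l[0]))
le=np.array(back([(747,298),(655,524),(525,210),(433,435)],4.8,(140,130)))
Q=np.array([onz(d,u,v,40) for u,v in le])
loc=[(-135,-65),(-135,65),(-6,-65),(-6,65)]
loc=[(-135,-65),(-135,65),(-6,-65),(-6,65)]
for sgn in(1,-1):
    L=np.array(loc,float); L[:,1]*=sgn
    f=lambda p:((L@np.array([[np.cos(p[2]),np.sin(p[2])],[-np.sin(p[2]),np.cos(p[2])]])+p[:2])-Q[:,:2]).ravel()
    r=least_squares(f,[*Q[:,:2].mean(0),1.2]); print(sgn,r.x,r.fun.round(1))
st=read_state(); print(Ro.from_euler('xyz',st['tool_rot']).as_matrix().round(3))
E
```

```text
book corners [[511.7, -127.2, 20.0], [487.7, -176.2, 20.0], [394.1, -131.5, 20.0], [419.3, -82.7, 20.0]]
centre [ 453.20922913 -129.3899165    20.        ] len 103.12147535807946 wid 54.71752530190241 yaw -0.4468165148888125
1 [527.93333975 173.33020891   1.21027922] [-0.2 -0.2 -0.1 -0.6  0.2  0.2  0.2  0.6]
-1 [500.39671003 177.81261374   1.60863734] [-100.8   16.2  150.8  -25.2 -150.8   24.8  100.8  -15.8]
[[-0.899  0.437 -0.001]
 [ 0.437  0.899 -0.002]
 [-0.    -0.002 -1.   ]]
```

Emit:
{"method": "send_rows", "body": {"series": [{"dx": -46.4,"dy": -56.7,"hand": 0},{"dx": -46.4,"dy": -56.7,"hand": 0},{"dx": -46.4,"dy": -56.7,"hand": 0},{"dx": -46.4,"dy": -56.7,"hand": 0},{"dx": -46.4,"dy": -56.7,"hand": 0},{"dx": -46.4,"dy": -56.7,"hand": 0},{"dx": -46.4,"dy": -56.7,"hand": 0},{"dx": -46.4,"dy": -56.7,"hand": 0},{"dx": -46.4,"dy": -56.7,"hand": 0},{"dx": -46.4,"dy": -56.7,"hand": 0}]}}

```text
invalid input at $.series[0]: expected keys ax, ay, az, dx, dy, dz, hand
```

Emit:
{"method": "send_rows", "body": {"series": [{"ax": 0,"ay": 0,"az": 0,"dx": -46.4,"dy": -56.7,"dz": 0,"hand": 0},{"ax": 0,"ay": 0,"az": 0,"dx": -46.4,"dy": -56.7,"dz": 0,"hand": 0},{"ax": 0,"ay": 0,"az": 0,"dx": -46.4,"dy": -56.7,"dz": 0,"hand": 0},{"ax": 0,"ay": 0,"az": 0,"dx": -46.4,"dy": -56.7,"dz": 0,"hand": 0},{"ax": 0,"ay": 0,"az": 0,"dx": -46.4,"dy": -56.7,"dz": 0,"hand": 0},{"ax": 0,"ay": 0,"az": 0,"dx": -46.4,"dy": -56.7,"dz": 0,"hand": 0},{"ax": 0,"ay": 0,"az": 0,"dx": -46.4,"dy": -56.7,"dz": 0,"hand": 0},{"ax": 0,"ay": 0,"az": 0,"dx": -46.4,"dy": -56.7,"dz": 0,"hand": 0},{"ax": 0,"ay": 0,"az": 0,"dx": -46.4,"dy": -56.7,"dz": 0,"hand": 0},{"ax": 0,"ay": 0,"az": 0,"dx": -46.4,"dy": -56.7,"dz": 0,"hand": 0}]}}

```text
clock: 1.1
eef_pos: [399.8, 96.1, 231.3]
tool_rot: [3.141, 0.0, 2.689]
force: [0.3, 0.5, 0.5]
width: 85.3
gripper_force: 0.0
```

```bash
cat >> h.py <<'E'
def go(X,xaz=None,lean=0):
    """tool-frame shift (cm) and turn from the measured pose to TCP X, tool x azimuth xaz, leaned"""
    s=read_state(); R=Ro.from_euler('xyz',s['tool_rot'])
    print('pos',s['eef_pos'].round(1),'rot',s['tool_rot'].round(3),'F',s['force'].round(1),'w',round(s['width'],1),'t',round(s['clock'],2),'q',s['qpos'].round(2))
    print('d cm',(R.inv().apply(np.array(X)-s['eef_pos'])/10).round(2))
    if xaz is not None:
        T=Ro.from_euler('xyz',[np.pi,0,xaz])*Ro.from_rotvec([0,lean,0])
        print('turn',(R.inv()*T).as_rotvec().round(3))
BO=np.array([527.9,173.3,0]); BY=1.210
def box(x,y,z): return BO+Ro.from_euler('z',BY).apply([x,y,z])
E
python3 -c "
from h import *
go([453.2,-129.4,150],2.695)"
```

```text
pos [399.8  96.1 231.3] rot [3.141 0.    2.689] F [0.3 0.5 0.5] w 85.3 t 1.1 q [-0.38  0.29  0.1   2.14 -0.04  0.71  0.86]
d cm [-14.66 -17.95   8.13]
turn [ 0.     0.    -0.006]
```

Emit:
{"method": "send_rows", "body": {"series": [{"ax": 0,"ay": 0,"az": 0,"dx": -14.7,"dy": -18.0,"dz": 8.0,"hand": 0},{"ax": 0,"ay": 0,"az": 0,"dx": -14.7,"dy": -18.0,"dz": 8.0,"hand": 0},{"ax": 0,"ay": 0,"az": 0,"dx": -14.7,"dy": -18.0,"dz": 8.0,"hand": 0},{"ax": 0,"ay": 0,"az": 0,"dx": -14.7,"dy": -18.0,"dz": 8.0,"hand": 0},{"ax": 0,"ay": 0,"az": 0,"dx": -14.7,"dy": -18.0,"dz": 8.0,"hand": 0},{"ax": 0,"ay": 0,"az": 0,"dx": -14.7,"dy": -18.0,"dz": 8.0,"hand": 0},{"ax": 0,"ay": 0,"az": 0,"dx": -14.7,"dy": -18.0,"dz": 8.0,"hand": 0},{"ax": 0,"ay": 0,"az": 0,"dx": -14.7,"dy": -18.0,"dz": 8.0,"hand": 0}]}}

```text
clock: 1.9
eef_pos: [453.0, -126.8, 151.3]
tool_rot: [3.141, -0.001, 2.69]
force: [1.2, 0.2, -0.5]
width: 85.2
gripper_force: 0.0
```

```bash
python3 -c "
from h import *
go([453.2,-129.4,14],2.695)
d=save('wrist','w0')
h=Ro.from_euler('z',-.447).apply([[52.5,28,20],[52.5,-28,20],[-52.5,-28,20],[-52.5,28,20]])+[453.2,-129.4,0]
print(proj(d,h).round())
"
```

```text
pos [ 453.  -126.8  151.3] rot [ 3.141e+00 -1.000e-03  2.690e+00] F [ 1.2  0.2 -0.5] w 85.2 t 1.9 q [ 0.15  0.5   0.09  2.09 -0.09  0.55  1.42]
d cm [-0.15 -0.23 13.73]
turn [ 0.001 -0.001 -0.005]
[[343. 241.]
 [284. 242.]
 [280. 128.]
 [346. 128.]]
```

View pics/w0.png

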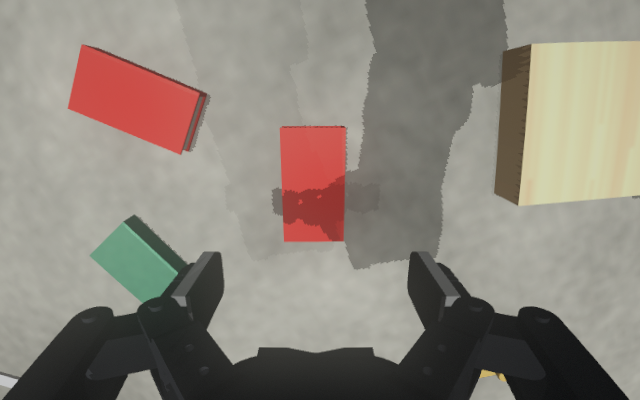

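The wrist view shows the red book's top at (284,242), (343,241), (346,128) and (280,128). That matches the prediction to a pixel, so I'm going down.

Emit:
{"method": "send_rows", "body": {"series": [{"ax": 0,"ay": 0,"az": -0.005,"dx": -0.1,"dy": -0.2,"dz": 5,"hand": 0},{"ax": 0,"ay": 0,"az": -0.005,"dx": -0.1,"dy": -0.2,"dz": 9,"hand": 0},{"ax": 0,"ay": 0,"az": -0.005,"dx": -0.1,"dy": -0.2,"dz": 12,"hand": 0},{"ax": 0,"ay": 0,"az": -0.005,"dx": -0.1,"dy": -0.2,"dz": 14,"hand": 0},{"ax": 0,"ay": 0,"az": -0.005,"dx": -0.1,"dy": -0.2,"dz": 14.9,"hand": 0},{"ax": 0,"ay": 0,"az": -0.005,"dx": -0.1,"dy": -0.2,"dz": 14.9,"hand": 0},{"ax": 0,"ay": 0,"az": -0.005,"dx": -0.1,"dy": -0.2,"dz": 14.9,"hand": 0.2},{"ax": 0,"ay": 0,"az": -0.005,"dx": -0.1,"dy": -0.2,"dz": 14.9,"hand": 0.5},{"ax": 0,"ay": 0,"az": -0.005,"dx": -0.1,"dy": -0.2,"dz": 14.9,"hand": 0.7},{"ax": 0,"ay": 0,"az": -0.005,"dx": -0.1,"dy": -0.2,"dz": 14.9,"hand": 0.7}]}}

```text
clock: 2.95
eef_pos: [453.7, -129.4, 3.2]
tool_rot: [3.14, 0.0, 2.695]
force: [-0.7, 2.7, 6.6]
width: 54.6
gripper_force: 64.3
```

Emit:
{"method": "send_rows", "body": {"series": [{"ax": 0,"ay": 0,"az": 0,"dx": 0,"dy": 0,"dz": 0,"hand": 0.7},{"ax": 0,"ay": 0,"az": 0,"dx": 0,"dy": 0,"dz": -2,"hand": 0.7},{"ax": 0,"ay": 0,"az": 0,"dx": 0,"dy": 0,"dz": -5,"hand": 0.7},{"ax": 0,"ay": 0,"az": 0,"dx": 0,"dy": 0,"dz": -9,"hand": 0.7},{"ax": 0,"ay": 0,"az": 0,"dx": 0,"dy": 0,"dz": -12,"hand": 0.7},{"ax": 0,"ay": 0,"az": 0,"dx": 0,"dy": 0,"dz": -14,"hand": 0.7},{"ax": 0,"ay": 0,"az": 0,"dx": 0,"dy": 0,"dz": -14,"hand": 0.7}]}}

```text
clock: 3.65
eef_pos: [454.8, -131.0, 144.8]
tool_rot: [3.141, 0.005, 2.694]
force: [0.1, -0.0, -1.7]
width: 54.4
gripper_force: 64.2
```

```bash
python3 -c "
from h import *
print(box(-70.5,0,0))
go(box(-72,0,110),BY)
print(read_state()['gripper_force'])
"
```

```text
[503.01213221 107.33907189   0.        ]
pos [ 454.8 -131.   144.8] rot [3.141 0.005 2.694] F [ 0.1 -0.  -1.7] w 54.4 t 3.65 q [-0.15  0.57  0.54  2.1  -0.52  0.59  1.89]
d cm [ 5.97 23.42  3.47]
turn [0.005 0.003 1.484]
64.21752691268921
```

Emit:
{"method": "send_rows", "body": {"series": [{"ax": 0,"ay": 0,"az": 1.484,"dx": 2,"dy": 5,"dz": 0,"hand": 0.7},{"ax": 0,"ay": 0,"az": 1.484,"dx": 3,"dy": 9,"dz": 0,"hand": 0.7},{"ax": 0,"ay": 0,"az": 1.484,"dx": 4,"dy": 13,"dz": 0,"hand": 0.7},{"ax": 0,"ay": 0,"az": 1.484,"dx": 5,"dy": 17,"dz": 0,"hand": 0.7},{"ax": 0,"ay": 0,"az": 1.484,"dx": 5,"dy": 19,"dz": 0,"hand": 0.7},{"ax": 0,"ay": 0,"az": 1.484,"dx": 5,"dy": 20,"dz": 0,"hand": 0.7},{"ax": 0,"ay": 0,"az": 1.484,"dx": 5.5,"dy": 21,"dz": 0,"hand": 0.7},{"ax": 0,"ay": 0,"az": 1.484,"dx": 6,"dy": 22,"dz": 0,"hand": 0.7},{"ax": 0,"ay": 0,"az": 1.484,"dx": 6,"dy": 23.4,"dz": 0,"hand": 0.7},{"ax": 0,"ay": 0,"az": 1.484,"dx": 6,"dy": 23.4,"dz": 0,"hand": 0.7}]}}

```text
clock: 4.65
eef_pos: [500.1, 108.4, 140.7]
tool_rot: [-3.139, 0.001, 1.207]
force: [-0.1, -0.4, -2.6]
width: 54.1
gripper_force: 64.1
```

Emit:
{"method": "send_rows", "body": {"series": [{"ax": 0,"ay": 0,"az": 0,"dx": 0,"dy": 0,"dz": 3,"hand": 0.7},{"ax": 0,"ay": 0,"az": 0,"dx": 0,"dy": 0,"dz": 3,"hand": 0.7},{"ax": 0,"ay": 0,"az": 0,"dx": 0,"dy": 0,"dz": 3,"hand": 0.7}]}}

```text
clock: 4.95
eef_pos: [499.5, 106.0, 111.5]
tool_rot: [-3.139, 0.002, 1.209]
force: [0.5, -0.1, -0.9]
width: 54.6
gripper_force: 64.2
```

```bash
python3 -c "
from h import *
go(box(-74,0,44.2),BY)
d=save('wrist','w1')
print(proj(d,[box(-135,-65,40),box(-135,65,40),box(-6,65,40),box(-6,-65,40)]).round())
"
```

```text
pos [499.5 106.  111.5] rot [-3.139e+00  2.000e-03  1.209e+00] F [ 0.5 -0.1 -0.9] w 54.6 t 4.95 q [-0.84  0.83  0.95  2.03 -0.97  0.82  0.34]
d cm [-0.09  0.3   6.73]
turn [-0.002  0.002 -0.001]
[[402. 283.]
 [235. 283.]
 [220. 111.]
 [417. 111.]]
```

View pics/w1.png

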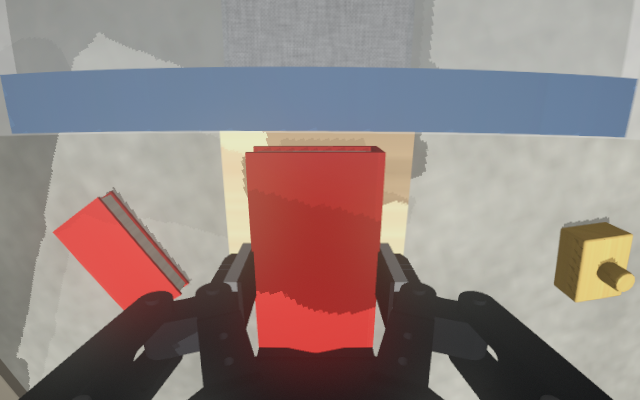

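The book is held square over the ledge with its nose towards the panel. Lowering it now.

Emit:
{"method": "send_rows", "body": {"series": [{"ax": 0,"ay": 0,"az": 0,"dx": 0,"dy": 0.3,"dz": 2.5,"hand": 0.7},{"ax": 0,"ay": 0,"az": 0,"dx": 0,"dy": 0.3,"dz": 4.5,"hand": 0.7},{"ax": 0,"ay": 0,"az": 0,"dx": 0,"dy": 0.3,"dz": 5.7,"hand": 0.7},{"ax": 0,"ay": 0,"az": 0,"dx": 0,"dy": 0.3,"dz": 6.3,"hand": 0.7},{"ax": 0,"ay": 0,"az": 0,"dx": 0,"dy": 0.3,"dz": 6.6,"hand": 0.7},{"ax": 0,"ay": 0,"az": 0,"dx": 0,"dy": 0.3,"dz": 6.7,"hand": 0.7},{"ax": 0,"ay": 0,"az": 0,"dx": 0,"dy": 0.3,"dz": 6.7,"hand": 0.7}]}}

```text
clock: 5.7
eef_pos: [503.8, 105.4, 45.9]
tool_rot: [3.141, -0.001, 1.21]
force: [0.5, 0.2, -1.7]
width: 54.3
gripper_force: 64.3
```

Emit:
{"method": "send_rows", "body": {"series": [{"ax": 0,"ay": 0,"az": 0,"dx": 0,"dy": -0.1,"dz": 0.1,"hand": 0.7},{"ax": 0,"ay": 0,"az": 0,"dx": 0,"dy": -0.1,"dz": 0.2,"hand": 0.7},{"ax": 0,"ay": 0,"az": 0,"dx": 0,"dy": -0.1,"dz": 0.2,"hand": 0.7},{"ax": 0,"ay": 0,"az": 0,"dx": 0,"dy": -0.1,"dz": 0.2,"hand": 0.7}]}}

```text
clock: 6.1
eef_pos: [502.4, 105.9, 43.3]
tool_rot: [3.142, -0.0, 1.21]
force: [0.3, 1.4, -1.4]
width: 54.3
gripper_force: 64.3
```

Emit:
{"method": "send_rows", "body": {"series": [{"ax": 0,"ay": 0,"az": 0,"dx": 0,"dy": 0,"dz": 0.1,"hand": 0.7},{"ax": 0,"ay": 0,"az": 0,"dx": 0,"dy": 0,"dz": 0.1,"hand": 0.7},{"ax": 0,"ay": 0,"az": 0,"dx": 0,"dy": 0,"dz": 0.1,"hand": 0.7}]}}

```text
clock: 6.4
eef_pos: [502.4, 105.8, 43.2]
tool_rot: [3.142, -0.001, 1.21]
force: [-2.5, 0.2, 8.5]
width: 54.4
gripper_force: 65.4
```

Emit:
{"method": "send_rows", "body": {"series": [{"ax": 0,"ay": 0,"az": 0,"dx": 0,"dy": 0,"dz": 0,"hand": 0.3},{"ax": 0,"ay": 0,"az": 0,"dx": 0,"dy": 0,"dz": 0,"hand": 0.1},{"ax": 0,"ay": 0,"az": 0,"dx": 0,"dy": 0,"dz": 0,"hand": 0.1},{"ax": 0,"ay": 0,"az": 0,"dx": 0,"dy": 0,"dz": 0,"hand": 0.1},{"ax": 0,"ay": 0,"az": 0,"dx": 0,"dy": 0,"dz": -2,"hand": 0.1},{"ax": 0,"ay": 0,"az": 0,"dx": 0,"dy": 0,"dz": -5,"hand": 0.1},{"ax": 0,"ay": 0,"az": 0,"dx": 0,"dy": 0,"dz": -9,"hand": 0.1},{"ax": 0,"ay": 0,"az": 0,"dx": 0,"dy": 0,"dz": -13,"hand": 0.1},{"ax": 0,"ay": 0,"az": 0,"dx": 0,"dy": 0,"dz": -13,"hand": 0.1}]}}

```text
clock: 7.3
eef_pos: [505.4, 105.3, 176.6]
tool_rot: [3.134, -0.004, 1.209]
force: [-0.0, -0.2, 0.7]
width: 76.9
gripper_force: 0.0
```

```bash
python3 -c "
from h import *
go(box(-175,0,110),BY,.7)
w=save('wrist','w2');R=Ro.from_euler('xyz',read_state()['tool_rot'])
print('cam in tool',R.inv().apply(-np.array(w['R']).T@np.array(w['t'])-read_state()['eef_pos']).round())
t=save('top','t2'); s=save('scene','s2')
cs=[box(x,y,60) for x,y in((-125.5,-28),(-125.5,28),(-20.5,28),(-20.5,-28))]
for n,d in(('w',w),('t',t),('s',s)): print(n,proj(d,cs).round().tolist())
a=w['pixels'][:,120:520,::-1]; p=proj(s,[box(-40,0,40)])[0].astype(int)
b=cv2.resize(np.ascontiguousarray(s['pixels'][p[1]-66:p[1]+67,p[0]-60:p[0]+73,::-1]),(400,400),interpolation=cv2.INTER_CUBIC)
print(p); cv2.imwrite('pics/m2.png',np.hstack([a,b]))
"
```

```text
pos [505.4 105.3 176.6] rot [ 3.134 -0.004  1.209] F [-0.  -0.2  0.7] w 76.9 t 7.3 q [-0.87  0.72  0.99  1.97 -0.79  0.89  0.19]
d cm [-10.37  -0.34   6.62]
turn [0.007 0.696 0.002]
cam in tool [  73.    2. -146.]
w [[341.0, 249.0], [279.0, 249.0], [275.0, 130.0], [344.0, 130.0]]
t [[286.0, 203.0], [277.0, 224.0], [239.0, 209.0], [247.0, 188.0]]
s [[342.0, 196.0], [337.0, 178.0], [373.0, 170.0], [380.0, 188.0]]
[368 183]
```

View pics/m2.png

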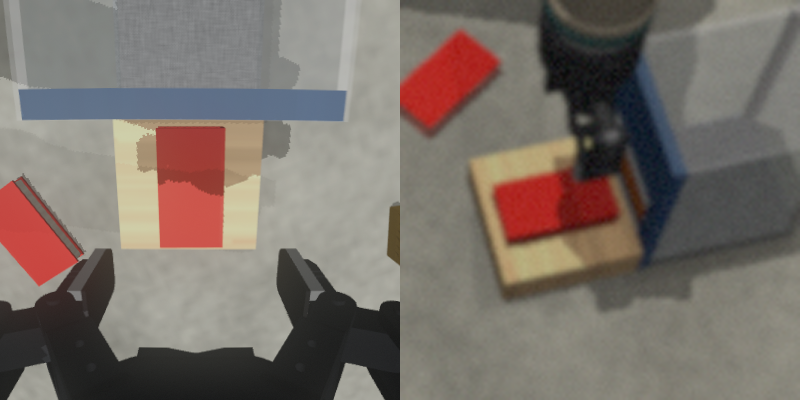

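The wrist crop shows the book flat and released on the ledge. Its corners are at (157,247), (223,247), (225,127) and (157,127), so it is square to the ledge with its rear at about x = -124. Next I back off and lean.

Emit:
{"method": "send_rows", "body": {"series": [{"ax": 0,"ay": 0.7,"az": 0,"dx": -4,"dy": -0.2,"dz": 0,"hand": 0.3},{"ax": 0,"ay": 0.7,"az": 0,"dx": -8,"dy": -0.3,"dz": 0,"hand": 0.65},{"ax": 0,"ay": 0.7,"az": 0,"dx": -10,"dy": -0.3,"dz": 0,"hand": 0.65},{"ax": 0,"ay": 0.7,"az": 0,"dx": -10,"dy": -0.3,"dz": 3,"hand": 0.65},{"ax": 0,"ay": 0.7,"az": 0,"dx": -10,"dy": -0.3,"dz": 6,"hand": 0.65},{"ax": 0,"ay": 0.7,"az": 0,"dx": -10,"dy": -0.3,"dz": 6,"hand": 0.65},{"ax": 0,"ay": 0.7,"az": 0,"dx": -10,"dy": -0.3,"dz": 6,"hand": 0.65},{"ax": 0,"ay": 0.7,"az": 0,"dx": -10,"dy": -0.3,"dz": 6,"hand": 0.65}]}}

```text
clock: 8.25
eef_pos: [458.3, 14.6, 104.8]
tool_rot: [-3.098, -0.614, 1.196]
force: [-0.1, 0.0, -1.8]
width: 29.9
gripper_force: 0.0
```

```bash
python3 -c "
from h import *
go(box(-155,0,51),BY,.7)
"
```

```text
pos [458.3  14.6 104.8] rot [-3.098 -0.614  1.196] F [-0.1  0.  -1.8] w 29.9 t 8.25 q [ 0.57  0.71 -0.31  2.23 -1.08  0.48  1.  ]
d cm [-1.61  1.12  5.4 ]
turn [-0.034  0.086 -0.013]
```

Emit:
{"method": "send_rows", "body": {"series": [{"ax": -0.03,"ay": 0.09,"az": 0,"dx": -1.6,"dy": 1.1,"dz": 2,"hand": 0.65},{"ax": -0.03,"ay": 0.09,"az": 0,"dx": -1.6,"dy": 1.1,"dz": 4,"hand": 0.65},{"ax": -0.03,"ay": 0.09,"az": 0,"dx": -1.6,"dy": 1.1,"dz": 5,"hand": 0.65},{"ax": -0.03,"ay": 0.09,"az": 0,"dx": -1.6,"dy": 1.1,"dz": 5.4,"hand": 0.65},{"ax": -0.03,"ay": 0.09,"az": 0,"dx": -1.6,"dy": 1.1,"dz": 5.4,"hand": 0.65}]}}

```text
clock: 8.75
eef_pos: [476.1, 24.2, 53.6]
tool_rot: [-3.122, -0.697, 1.195]
force: [0.5, -0.7, 0.1]
width: 29.7
gripper_force: 0.0
```

```bash
python3 -c "
from h import *
go(box(-80,0,51),BY,.7)
"
```

```text
pos [476.1  24.2  53.6] rot [-3.122 -0.697  1.195] F [ 0.5 -0.7  0.1] w 29.7 t 8.75 q [ 0.79  0.94 -0.62  2.22 -1.1   0.23  1.11]
d cm [ 5.79 -0.42  5.2 ]
turn [-0.01   0.002 -0.011]
```

Emit:
{"method": "send_rows", "body": {"series": [{"ax": 0,"ay": 0,"az": 0,"dx": 0.5,"dy": -0.2,"dz": 0.5,"hand": 0.65},{"ax": 0,"ay": 0,"az": 0,"dx": 1.0,"dy": -0.4,"dz": 1.0,"hand": 0.65},{"ax": 0,"ay": 0,"az": 0,"dx": 1.4,"dy": -0.4,"dz": 1.4,"hand": 0.65},{"ax": 0,"ay": 0,"az": 0,"dx": 1.4,"dy": -0.4,"dz": 1.4,"hand": 0.65}]}}

```text
clock: 9.15
eef_pos: [483.2, 40.1, 56.8]
tool_rot: [-3.112, -0.701, 1.197]
force: [0.9, -0.4, -1.0]
width: 29.9
gripper_force: 0.0
```

```bash
cat >> h.py <<'E'
def inbox():
    s=read_state(); return Ro.from_euler('z',-BY).apply(s['eef_pos']-BO).round(1)
E
python3 -c "
from h import *
go(box(-80,0,51),BY,.7);print(inbox())
d=save('wrist','w3')
print(proj(d,[box(-124,-28,60),box(-124,28,60),box(-19,28,60),box(-19,-28,60)]).round().tolist())
"
```

```text
pos [483.2  40.1  56.8] rot [-3.112 -0.701  1.197] F [ 0.9 -0.4 -1. ] w 29.9 t 9.15 q [ 0.75  0.94 -0.63  2.21 -1.1   0.23  1.07]
d cm [ 4.24 -0.47  4.35]
turn [-0.021 -0.001 -0.01 ]
[-140.4   -5.2   56.8]
[[359.0, 222.0], [249.0, 222.0], [264.0, 69.0], [350.0, 68.0]]
```

View pics/w3.png

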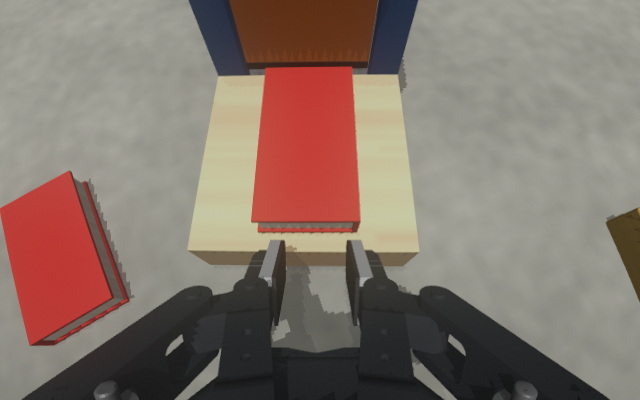

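```bash
cat > kin.py <<'E'
from h import *
from scipy.optimize import least_squares
import itertools
D=[([-1.1838157,.62923467,.03842953,1.51826965,-.02697888,.99627058,-.02001189],[284.08,584.02,230.49],[-3.1399,0,2.6888]),
([-.38,.29,.10,2.14,-.04,.71,.86],[399.8,96.1,231.3],[3.141,0,2.689]),
([.15,.5,.09,2.09,-.09,.55,1.42],[453,-126.8,151.3],[3.141,-.001,2.69]),
([-.15,.57,.54,2.1,-.52,.59,1.89],[454.8,-131,144.8],[3.141,.005,2.694]),
([-.84,.83,.95,2.03,-.97,.82,.34],[499.5,106,111.5],[-3.139,.002,1.209]),
([-.87,.72,.99,1.97,-.79,.89,.19],[505.4,105.3,176.6],[3.134,-.004,1.209]),
([.57,.71,-.31,2.23,-1.08,.48,1.0],[458.3,14.6,104.8],[-3.098,-.614,1.196]),
([.79,.94,-.62,2.22,-1.1,.23,1.11],[476.1,24.2,53.6],[-3.122,-.697,1.195]),
([.75,.94,-.63,2.21,-1.1,.23,1.07],[483.2,40.1,56.8],[-3.112,-.701,1.197])]
def fk(q,p,s):
    h,L1,a,L2,b,L3,z7,z1=p; Z=lambda t:Ro.from_euler('z',t); Y=lambda t:Ro.from_euler('y',t)
    R=Z(s[0]*q[0]+z1); X=np.array([0,0,h])
    R=R*Y(q[1])*Z(s[1]*q[2]); X=X+R.apply([a,0,L1]); R=R*Y(q[3])
    R=R*Z(s[2]*q[4]); X=X+R.apply([b-a,0,L2]); R=R*Y(q[5])*Z(s[3]*q[6]+z7); X=X+R.apply([0,0,L3]); return X,R
def fit():
    best=None
    for s in itertools.product([-1],[1,-1],[1,-1],[1,-1]):
      for z7 in (-1.57,1.57):
        f=lambda p:np.concatenate([np.r_[(X-np.array(e))/5,(Ro.from_euler('xyz',r).inv()*R).as_rotvec()*60] for q,e,r in D for X,R in[fk(q,p,s)]])
        r=least_squares(f,[330,400,0,400,0,280,z7,0])
        if best is None or r.cost<best[0]: best=(r.cost,r.x,s,r.fun)
    return best
if __name__=='__main__':
    c,p,s,f=fit(); print(c,p.round(3).tolist(),s); print(f.reshape(-1,6).round(1))
E
python3 kin.py
```

```text
17.804439288263428 [329.111, 549.282, -8.591, 399.565, -11.428, 325.457, 1.539, -0.037] (-1, -1, -1, -1)
[[-0.5  0.8  1.4 -0.   0.   0.3]
 [-0.2  2.1  0.2  0.  -0.3  0.5]
 [ 0.3  2.2  0.1 -0.3 -0.3  0.5]
 [-0.5  0.9 -0.5  0.  -0.4 -0.3]
 [-1.5 -1.4 -0.9 -0.1  0.3  0.1]
 [-1.  -1.2 -0.9  0.1 -0.1 -0.2]
 [ 1.  -0.4 -0.1 -1.6  0.3 -0.2]
 [ 1.  -1.   0.4 -1.8 -0.2 -0.5]
 [ 0.9  0.   0.4 -1.4 -0.  -0.4]]
```

```bash
cat > ik.py <<'E'
from kin import *
c,p,s,_=fit()
lo=np.array([-3.06,-.37,-1.25,.18,-1.1,.23,-2.94]);hi=np.array([3.06,2.12,1.32,2.47,4.24,1.98,2.94])
rng=np.random.default_rng(0)
def sols(X,T,n=25):
    out=[]
    for _ in range(n):
        q0=rng.uniform(lo+.1,hi-.1)
        f=lambda q:(lambda Y,R:np.r_[(Y-X)/20,(T.inv()*R).as_rotvec()*15, .02*((q-(lo+hi)/2)/(hi-lo))**3*8])(*fk(q,p,s))
        r=least_squares(f,q0,bounds=(lo,hi),max_nfev=80)
        if np.abs(r.fun[:6]).max()<.12:
            m=np.minimum(r.x-lo,hi-r.x).min(); out.append((m,r.x))
    return sorted(out,key=lambda t:-t[0])
if __name__=='__main__':
  for x in(-140,-70,-10):
   for flip in(0,1):
    for lean in(.6,.75):
      T=Ro.from_euler('xyz',[np.pi,0,BY])*Ro.from_rotvec([0,lean,0])*Ro.from_euler('z',np.pi*flip)
      o=sols(box(x,0,52),T); print(x,flip,lean,len(o)); seen=[]
      for m,q in o:
        if all(np.abs(q-k).max()>.5 for k in seen): seen.append(q); print('   ',round(m,2),q.round(2))
        if len(seen)>3: break
E
time python3 ik.py
```

```text
-140 0 0.6 7
    0.13 [ 0.96  1.19 -1.12  2.23  1.39  0.4  -1.41]
-140 0 0.75 3
    0.08 [ 1.08  1.33 -1.17  2.23  1.36  0.37 -1.27]
-140 1 0.6 10
    0.12 [ 0.97  1.19 -1.13  2.23  1.39  0.4   1.73]
-140 1 0.75 7
    0.07 [ 1.08  1.33 -1.18  2.23  1.36  0.38  1.87]
-70 0 0.6 1
    0.13 [ 0.8   1.19 -1.12  2.2   1.57  0.4  -1.7 ]
-70 0 0.75 6
    0.07 [ 0.92  1.34 -1.18  2.22  1.63  0.37 -1.64]
-70 1 0.6 9
    0.13 [ 0.8   1.19 -1.12  2.2   1.57  0.4   1.44]
-70 1 0.75 8
    0.07 [ 0.92  1.33 -1.18  2.22  1.63  0.37  1.5 ]
-10 0 0.6 3
    0.13 [ 0.67  1.19 -1.12  2.16  1.66  0.4  -1.88]
-10 0 0.75 4
    0.07 [ 0.78  1.33 -1.18  2.18  1.81  0.38 -1.89]
-10 1 0.6 5
    0.14 [ 0.67  1.19 -1.11  2.16  1.66  0.4   1.26]
-10 1 0.75 3
    0.07 [ 0.78  1.33 -1.18  2.18  1.81  0.37  1.25]
real	0m28.559s
user	0m29.061s
sys	0m0.148s
```

```bash
cat > sim.py <<'E'
from ik import *
vm=np.array([2.57,2.57,3.14,3.14,3.14,3.14,3.14])*.07
def T_(az,lean): return Ro.from_euler('xyz',[np.pi,0,az])*Ro.from_rotvec([0,lean,0])
def step(q,X,T,w=.02):
    f=lambda k:(lambda Y,R:np.r_[(Y-X)/20,(T.inv()*R).as_rotvec()*15,w*(k-q)])(*fk(k,p,s))
    l=np.maximum(lo,q-vm)-1e-6; h=np.minimum(hi,q+vm)+1e-6
    return least_squares(f,np.clip(q,l+1e-7,h-1e-7),bounds=(l,h),max_nfev=30).x
def path(q,X1,T1,n,show=True):
    X,R=fk(q,p,s)
    for i in range(n):
        X,R=fk(q,p,s) if i==0 else (Xc,Rc)
        d=X1-X; Xc=X+d*min(1,50/max(np.linalg.norm(d),1e-9)); rv=(R.inv()*T1).as_rotvec(); Rc=R*Ro.from_rotvec(rv*min(1,.15/max(np.linalg.norm(rv),1e-9)))
        q=step(q,Xc,Rc)
    Y,R=fk(q,p,s); print('  q',q.round(2),'perr',np.linalg.norm(Y-X1).round(1),'rerr',np.linalg.norm((R.inv()*T1).as_rotvec()).round(2)); return q
if __name__=='__main__':
    print('replay'); path(np.array([-.87,.72,.99,1.97,-.79,.89,.19]),np.array([458.3,14.6,104.8]),T_(BY,.7),9)
    q0=np.array([.75,.94,-.63,2.21,-1.1,.23,1.07])
    for nm,seq in {'A ccw flip':[(-160,200,BY,0),(-160,200,BY+1.57,0),(-160,200,BY+3.1416,0),(-160,200,BY+3.1416,-.7),(-140,52,BY+3.1416,-.7),(-10,52,BY+3.1416,-.7)],
      'B vertical only':[(-160,200,BY,0),(-160,200,BY,.7),(-140,52,BY,.7),(-10,52,BY,.7)],
      'C radial lean':[(-160,200,0.05,0),(-160,200,.05,.7),(-160,200,BY,.7),(-140,52,BY,.7),(-10,52,BY,.7)],
      'D cw flip':[(-160,200,BY,0),(-160,200,BY-1.57,0),(-160,200,BY-3.1416,0),(-160,200,BY-3.1416,-.7),(-140,52,BY-3.1416,-.7),(-10,52,BY-3.1416,-.7)]}.items():
        print(nm); q=q0
        for x,z,az,l in seq: q=path(q,box(x,0,z),T_(az,l),14)
E
python3 sim.py
```

```text
replay
  q [ 0.71  0.77 -0.44  2.25 -1.1   0.45  1.08] perr 0.2 rerr 0.0
A ccw flip
  q [-0.27  0.43  0.25  2.04 -0.16  0.69 -0.28] perr 0.0 rerr 0.0
  q [ 0.05  0.43 -0.19  2.04  0.12  0.69  1.  ] perr 0.0 rerr 0.0
  q [ 0.37  0.49 -0.63  2.03  0.42  0.74  2.26] perr 0.0 rerr 0.0
  q [ 1.11  0.84 -1.17  2.19  0.17  0.4   2.8 ] perr 0.0 rerr 0.0
  q [ 0.99  1.18 -1.03  2.23  1.22  0.23  1.96] perr 0.0 rerr 0.0
  q [ 0.76  1.33 -1.22  2.18  1.75  0.46  1.28] perr 0.0 rerr 0.0
B vertical only
  q [-0.27  0.43  0.25  2.04 -0.16  0.69 -0.28] perr 0.0 rerr 0.0
  q [ 0.58  0.53 -0.29  2.19 -0.97  0.69  0.81] perr 0.0 rerr 0.0
  q [ 0.75  0.95 -0.62  2.22 -1.1   0.23  1.09] perr 1.9 rerr 0.01
  q [ 0.46  0.94 -0.61  2.1  -1.1   0.23  0.84] perr 11.5 rerr 0.08
C radial lean
  q [-0.72  0.58  0.93  2.03 -0.63  0.84 -0.95] perr 0.0 rerr 0.0
  q [-0.66  0.28  0.69  2.34 -1.1   0.23 -0.5 ] perr 42.4 rerr 0.23
  q [ 0.53  0.52 -0.22  2.19 -1.    0.73  0.85] perr 0.0 rerr 0.0
  q [ 0.75  0.95 -0.62  2.22 -1.1   0.23  1.09] perr 1.9 rerr 0.01
  q [ 0.46  0.94 -0.61  2.1  -1.1   0.23  0.84] perr 11.5 rerr 0.08
D cw flip
  q [-0.27  0.43  0.25  2.04 -0.16  0.69 -0.28] perr 0.0 rerr 0.0
  q [-0.58  0.5   0.69  2.03 -0.46  0.76 -1.53] perr 0.0 rerr 0.0
  q [-0.82  0.68  1.12  2.03 -0.78  0.94 -2.77] perr 0.0 rerr 0.0
  q [ 0.31  0.52  0.08  2.19 -1.1   0.86 -2.19] perr 0.0 rerr 0.0
  q [ 0.75  0.95 -0.62  2.22 -1.1   0.23 -2.05] perr 1.9 rerr 0.01
  q [ 0.46  0.94 -0.61  2.1  -1.1   0.23 -2.3 ] perr 11.5 rerr 0.08
```

The kinematic model matches what the arm did. The current branch is pinned at the j5 and j6 limits. A counter-clockwise flip of the tool (path A) frees it, so I'll do that high above the ledge.

```bash
python3 -c "
from h import *
go(box(-160,0,200),BY,0)"
```

```text
pos [483.   39.5  56.5] rot [-3.112 -0.7    1.196] F [-0.2  0.1 -0.3] w 29.6 t 9.2 q [ 0.76  0.94 -0.63  2.21 -1.1   0.23  1.07]
d cm [  7.79  -0.85 -12.18]
turn [-0.024 -0.7   -0.003]
```

Emit:
{"method": "send_rows", "body": {"series": [{"ax": 0,"ay": -0.1,"az": 0,"dx": 0,"dy": -0.2,"dz": -4,"hand": 0.65},{"ax": 0,"ay": -0.3,"az": 0,"dx": 2,"dy": -0.4,"dz": -8,"hand": 0.65},{"ax": -0.02,"ay": -0.7,"az": 0,"dx": 5,"dy": -0.8,"dz": -12,"hand": 0.65},{"ax": -0.02,"ay": -0.7,"az": 0,"dx": 7.8,"dy": -0.8,"dz": -12.2,"hand": 0.65},{"ax": -0.02,"ay": -0.7,"az": 0,"dx": 7.8,"dy": -0.8,"dz": -12.2,"hand": 0.65},{"ax": -0.02,"ay": -0.7,"az": 0,"dx": 7.8,"dy": -0.8,"dz": -12.2,"hand": 0.65},{"ax": -0.02,"ay": -0.7,"az": 0,"dx": 7.8,"dy": -0.8,"dz": -12.2,"hand": 0.65},{"ax": -0.02,"ay": -0.7,"az": 0,"dx": 7.8,"dy": -0.8,"dz": -12.2,"hand": 0.65},{"ax": -0.02,"ay": -0.7,"az": 0,"dx": 7.8,"dy": -0.8,"dz": -12.2,"hand": 0.65}]}}

```text
clock: 10.1
eef_pos: [470.9, 22.8, 199.5]
tool_rot: [-3.135, -0.002, 1.208]
force: [-0.6, 0.4, -1.4]
width: 30.0
gripper_force: 0.0
```

Emit:
{"method": "send_rows", "body": {"series": [{"ax": 0,"ay": 0,"az": -1.57,"dx": 0,"dy": 0,"dz": 0,"hand": 0.65},{"ax": 0,"ay": 0,"az": -1.57,"dx": 0,"dy": 0,"dz": 0,"hand": 0.65},{"ax": 0,"ay": 0,"az": -1.57,"dx": 0,"dy": 0,"dz": 0,"hand": 0.65},{"ax": 0,"ay": 0,"az": -1.57,"dx": 0,"dy": 0,"dz": 0,"hand": 0.65},{"ax": 0,"ay": 0,"az": -1.57,"dx": 0,"dy": 0,"dz": 0,"hand": 0.65},{"ax": 0,"ay": 0,"az": -1.57,"dx": 0,"dy": 0,"dz": 0,"hand": 0.65},{"ax": 0,"ay": 0,"az": -1.57,"dx": 0,"dy": 0,"dz": 0,"hand": 0.65},{"ax": 0,"ay": 0,"az": -1.57,"dx": 0,"dy": 0,"dz": 0,"hand": 0.65},{"ax": 0,"ay": 0,"az": -1.57,"dx": 0,"dy": 0,"dz": 0,"hand": 0.65},{"ax": 0,"ay": 0,"az": -1.57,"dx": 0,"dy": 0,"dz": 0,"hand": 0.65}]}}

```text
clock: 11.1
eef_pos: [470.6, 20.1, 199.3]
tool_rot: [3.141, -0.008, 2.708]
force: [-0.6, -0.3, 0.1]
width: 29.7
gripper_force: 0.0
```

Emit:
{"method": "send_rows", "body": {"series": [{"ax": 0,"ay": 0,"az": -1.57,"dx": 0,"dy": 0,"dz": 0,"hand": 0.65},{"ax": 0,"ay": 0,"az": -1.57,"dx": 0,"dy": 0,"dz": 0,"hand": 0.65},{"ax": 0,"ay": 0,"az": -1.57,"dx": 0,"dy": 0,"dz": 0,"hand": 0.65},{"ax": 0,"ay": 0,"az": -1.57,"dx": 0,"dy": 0,"dz": 0,"hand": 0.65},{"ax": 0,"ay": 0,"az": -1.57,"dx": 0,"dy": 0,"dz": 0,"hand": 0.65},{"ax": 0,"ay": 0,"az": -1.57,"dx": 0,"dy": 0,"dz": 0,"hand": 0.65},{"ax": 0,"ay": 0,"az": -1.57,"dx": 0,"dy": 0,"dz": 0,"hand": 0.65},{"ax": 0,"ay": 0,"az": -1.57,"dx": 0,"dy": 0,"dz": 0,"hand": 0.65},{"ax": 0,"ay": 0,"az": -1.57,"dx": 0,"dy": 0,"dz": 0,"hand": 0.65},{"ax": 0,"ay": 0,"az": -1.57,"dx": 0,"dy": 0,"dz": 0,"hand": 0.65}]}}

```text
clock: 12.1
eef_pos: [470.6, 20.0, 199.4]
tool_rot: [3.134, 0.0, -2.075]
force: [0.3, -0.2, -0.2]
width: 29.8
gripper_force: 0.0
```

```bash
python3 -c "
from sim import *
go(box(-160,0,200),BY+np.pi,-.7);print(inbox())
q=read_state()['qpos']
for x,z,l in((-160,200,-.7),(-140,52,-.7),(-70,52,-.7),(-10,52,-.7)): q=path(q,box(x,0,z),T_(BY+np.pi,l),12)"
```

```text
pos [470.6  20.  199.4] rot [ 3.134  0.    -2.075] F [ 0.3 -0.2 -0.2] w 29.8 t 12.1 q [ 0.27  0.47 -0.52  2.02  0.33  0.74  2.19]
d cm [-0.35  0.1  -0.06]
turn [-0.043 -0.698 -0.14 ]
[-163.6   -0.5  199.4]
  q [ 1.09  0.8  -1.11  2.19  0.03  0.4   2.94] perr 0.0 rerr 0.0
  q [ 0.99  1.18 -1.03  2.23  1.22  0.23  1.96] perr 0.0 rerr 0.0
  q [ 0.83  1.19 -1.05  2.21  1.62  0.24  1.45] perr 0.0 rerr 0.0
  q [ 0.73  1.26 -1.13  2.18  1.78  0.35  1.22] perr 0.0 rerr 0.0
```

```bash
python3 -c "
from sim import *
q0=read_state()['qpos']
for nm,seq in {'low':[(-160,120,0),(-160,120,-.7),(-150,52,-.7),(-10,52,-.7)],'comb':[(-155,52,-.7),(-10,52,-.7)],'comb.6':[(-155,52,-.62),(-10,52,-.62)],'yaw':[(-160,200,-.35),(-155,52,-.7),(-10,52,-.7)]}.items():
  print(nm); q=q0
  for x,z,l in seq: q=path(q,box(x,0,z),T_(BY+np.pi,l),10)"
```

```text
low
  q [ 0.23  0.6  -0.44  2.1   0.49  0.54  2.21] perr 0.0 rerr 0.0
  q [ 1.02  0.96 -1.    2.23  0.28  0.24  2.81] perr 0.0 rerr 0.0
  q [ 1.01  1.17 -1.02  2.23  1.15  0.23  2.04] perr 0.0 rerr 0.0
  q [ 0.77  1.35 -1.23  2.18  1.75  0.48  1.29] perr 0.0 rerr 0.0
comb
  q [ 1.02  1.17 -1.02  2.23  1.11  0.23  2.09] perr 0.0 rerr 0.0
  q [ 0.73  1.26 -1.13  2.18  1.78  0.35  1.23] perr 0.0 rerr 0.0
comb.6
  q [ 0.95  1.1  -0.98  2.23  1.14  0.23  2.  ] perr 0.0 rerr 0.0
  q [ 0.7   1.25 -1.18  2.17  1.68  0.46  1.27] perr 0.0 rerr 0.0
yaw
  q [ 0.73  0.53 -0.82  2.13  0.1   0.51  2.71] perr 0.0 rerr 0.0
  q [ 1.02  1.17 -1.02  2.23  1.11  0.23  2.09] perr 0.0 rerr 0.0
  q [ 0.73  1.26 -1.13  2.18  1.78  0.35  1.23] perr 0.0 rerr 0.0
```

Emit:
{"method": "send_rows", "body": {"series": [{"ax": -0.04,"ay": -0.7,"az": -0.14,"dx": -0.3,"dy": 0.1,"dz": 3,"hand": 0.65},{"ax": -0.04,"ay": -0.7,"az": -0.14,"dx": -0.5,"dy": 0.1,"dz": 6,"hand": 0.65},{"ax": -0.04,"ay": -0.7,"az": -0.14,"dx": -0.5,"dy": 0.1,"dz": 9,"hand": 0.65},{"ax": -0.04,"ay": -0.7,"az": -0.14,"dx": -0.5,"dy": 0.1,"dz": 11,"hand": 0.65},{"ax": -0.04,"ay": -0.7,"az": -0.14,"dx": -0.5,"dy": 0.1,"dz": 12.5,"hand": 0.65},{"ax": -0.04,"ay": -0.7,"az": -0.14,"dx": -0.5,"dy": 0.1,"dz": 13.5,"hand": 0.65},{"ax": -0.04,"ay": -0.7,"az": -0.14,"dx": -0.5,"dy": 0.1,"dz": 14,"hand": 0.65},{"ax": -0.04,"ay": -0.7,"az": -0.14,"dx": -0.5,"dy": 0.1,"dz": 14.3,"hand": 0.65},{"ax": -0.04,"ay": -0.7,"az": -0.14,"dx": -0.5,"dy": 0.1,"dz": 14.3,"hand": 0.65},{"ax": -0.04,"ay": -0.7,"az": -0.14,"dx": -0.5,"dy": 0.1,"dz": 14.3,"hand": 0.65}]}}

```text
clock: 13.1
eef_pos: [472.7, 27.5, 57.8]
tool_rot: [-3.134, 0.701, -1.929]
force: [0.5, 0.7, 0.0]
width: 30.0
gripper_force: 0.0
```

```bash
python3 -c "
from h import *
go(box(-140,-1,51),BY+np.pi,-.7);print(inbox())"
```

```text
pos [472.7  27.5  57.8] rot [-3.134  0.701 -1.929] F [0.5 0.7 0. ] w 30.0 t 13.1 q [ 1.04  1.15 -1.08  2.25  1.2   0.25  1.98]
d cm [-0.77 -0.11  1.54]
turn [-0.006  0.001  0.002]
[-155.8    0.2   57.8]
```

Emit:
{"method": "send_rows", "body": {"series": [{"ax": 0,"ay": 0,"az": 0,"dx": 0,"dy": 0,"dz": 0.8,"hand": 0.65},{"ax": 0,"ay": 0,"az": 0,"dx": -0.4,"dy": -0.1,"dz": 1.2,"hand": 0.65},{"ax": 0,"ay": 0,"az": 0,"dx": -0.8,"dy": -0.1,"dz": 1.5,"hand": 0.65},{"ax": 0,"ay": 0,"az": 0,"dx": -0.8,"dy": -0.1,"dz": 1.5,"hand": 0.65}]}}

```text
clock: 13.5
eef_pos: [479.6, 43.3, 51.9]
tool_rot: [-3.132, 0.7, -1.924]
force: [-0.2, -0.4, -0.5]
width: 30.0
gripper_force: 0.0
```

```bash
python3 -c "
from h import *
go(box(-90,-1,50),BY+np.pi,-.7);print(inbox())"
```

```text
pos [479.6  43.3  51.9] rot [-3.132  0.7   -1.924] F [-0.2 -0.4 -0.5] w 30.0 t 13.5 q [ 1.    1.16 -1.07  2.24  1.33  0.25  1.82]
d cm [-3.6  -0.03  3.28]
turn [-0.005  0.     0.005]
[-138.7   -0.8   51.9]
```

Emit:
{"method": "send_rows", "body": {"series": [{"ax": 0,"ay": 0,"az": 0,"dx": -0.3,"dy": 0,"dz": 0.3,"hand": 0.65},{"ax": 0,"ay": 0,"az": 0,"dx": -0.7,"dy": 0,"dz": 0.65,"hand": 0.65},{"ax": 0,"ay": 0,"az": 0,"dx": -1.1,"dy": 0,"dz": 1.0,"hand": 0.65},{"ax": 0,"ay": 0,"az": 0,"dx": -1.5,"dy": 0,"dz": 1.35,"hand": 0.65},{"ax": 0,"ay": 0,"az": 0,"dx": -1.9,"dy": 0,"dz": 1.7,"hand": 0.65},{"ax": 0,"ay": 0,"az": 0,"dx": -2.3,"dy": 0,"dz": 2.05,"hand": 0.65},{"ax": 0,"ay": 0,"az": 0,"dx": -2.7,"dy": 0,"dz": 2.4,"hand": 0.65},{"ax": 0,"ay": 0,"az": 0,"dx": -3.0,"dy": 0,"dz": 2.7,"hand": 0.65},{"ax": 0,"ay": 0,"az": 0,"dx": -3.0,"dy": 0,"dz": 2.7,"hand": 0.65}]}}

```text
clock: 14.4
eef_pos: [493.7, 80.2, 49.9]
tool_rot: [-3.133, 0.7, -1.927]
force: [0.4, -0.3, -0.1]
width: 29.9
gripper_force: 0.0
```

```bash
cat > v.py <<'E'
from h import *
import sys
def view(n):
    print(inbox()); s=save('scene','s'+n); t=save('top','t'+n); w=save('wrist','w'+n)
    def crop(d,X,r,o):
        q=proj(d,[X])[0].astype(int); print(q-r)
        return cv2.resize(np.ascontiguousarray(d['pixels'][q[1]-r:q[1]+r,q[0]-r:q[0]+r,::-1]),(o,o),interpolation=cv2.INTER_CUBIC)
    a=np.hstack([crop(s,box(0,0,60),62,400),crop(t,box(0,0,60),62,400)])
    cv2.imwrite('pics/m'+n+'.png',a); cv2.imwrite('pics/w'+n+'.png',w['pixels'][:,:,::-1])
view(sys.argv[1]); go(box(-60,-1,50),BY+np.pi,-.7)
E
python3 v.py 4
```

```text
[-99.2  -0.8  49.9]
[321 115]
[173 133]
pos [493.5  79.9  49.6] rot [-3.134  0.701 -1.929] F [-0.1 -0.4 -0.3] w 29.8 t 14.55 q [ 0.91  1.18 -1.08  2.24  1.59  0.25  1.51]
d cm [-3.05 -0.02  2.52]
turn [-0.005  0.001  0.002]
```

View pics/m4.png

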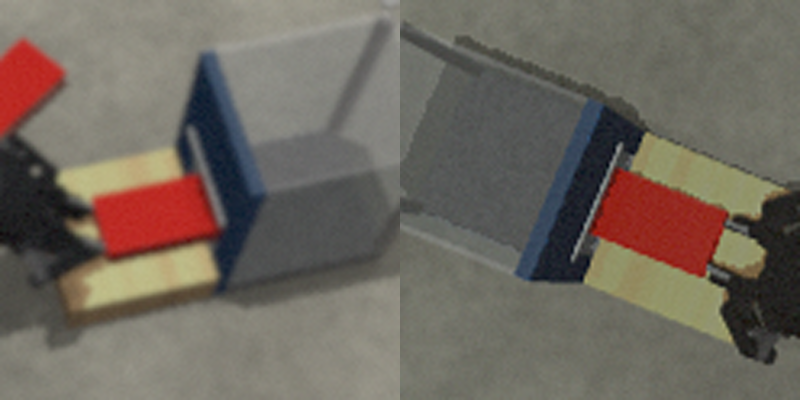

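The book is sliding in straight, and the flap is already lifted by its nose. The fingers bear on its rear at about (95,225) in the scene half. I'll keep pushing.

Emit:
{"method": "send_rows", "body": {"series": [{"ax": 0,"ay": 0,"az": 0,"dx": -0.4,"dy": 0,"dz": 0.32,"hand": 0.65},{"ax": 0,"ay": 0,"az": 0,"dx": -0.8,"dy": 0,"dz": 0.65,"hand": 0.65},{"ax": 0,"ay": 0,"az": 0,"dx": -1.2,"dy": 0,"dz": 0.98,"hand": 0.65},{"ax": 0,"ay": 0,"az": 0,"dx": -1.6,"dy": 0,"dz": 1.3,"hand": 0.65},{"ax": 0,"ay": 0,"az": 0,"dx": -2.0,"dy": 0,"dz": 1.65,"hand": 0.65},{"ax": 0,"ay": 0,"az": 0,"dx": -2.4,"dy": 0,"dz": 2.0,"hand": 0.65},{"ax": 0,"ay": 0,"az": 0,"dx": -2.8,"dy": 0,"dz": 2.3,"hand": 0.65},{"ax": 0,"ay": 0,"az": 0,"dx": -3.2,"dy": 0,"dz": 2.65,"hand": 0.65},{"ax": 0,"ay": 0,"az": 0,"dx": -3.4,"dy": 0,"dz": 2.85,"hand": 0.65},{"ax": 0,"ay": 0,"az": 0,"dx": -3.4,"dy": 0,"dz": 2.85,"hand": 0.65}]}}

```text
clock: 15.55
eef_pos: [509.2, 122.4, 49.7]
tool_rot: [-3.136, 0.703, -1.929]
force: [-0.7, 0.3, -0.0]
width: 29.7
gripper_force: 0.0
```

```bash
python3 v.py 5
```

```text
[-54.2  -0.5  49.7]
[321 115]
[173 133]
pos [509.1 121.6  49.4] rot [-3.136  0.702 -1.93 ] F [ 0.1 -0.6  0.1] w 30.2 t 15.7 q [ 0.84  1.22 -1.15  2.23  1.74  0.34  1.3 ]
d cm [ 0.34 -0.04 -0.37]
turn [-0.005  0.002  0.001]
```

View pics/m5.png

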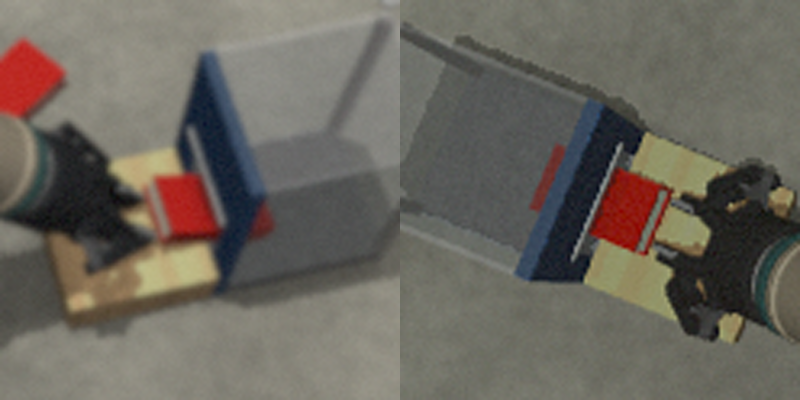

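The book has tipped nose-down: its white rear edge shows at (150,212) in the scene half and the nose is inside the box. I'll keep pushing its rear. The picture allowance is used up, so from here I'll check by image code.

Emit:
{"method": "send_rows", "body": {"series": [{"ax": 0,"ay": 0,"az": 0,"dx": -0.35,"dy": 0,"dz": 0.26,"hand": 0.65},{"ax": 0,"ay": 0,"az": 0,"dx": -0.7,"dy": 0,"dz": 0.52,"hand": 0.65},{"ax": 0,"ay": 0,"az": 0,"dx": -1.05,"dy": 0,"dz": 0.8,"hand": 0.65},{"ax": 0,"ay": 0,"az": 0,"dx": -1.4,"dy": 0,"dz": 1.1,"hand": 0.65},{"ax": 0,"ay": 0,"az": 0,"dx": -1.75,"dy": 0,"dz": 1.4,"hand": 0.65},{"ax": 0,"ay": 0,"az": 0,"dx": -2.1,"dy": 0,"dz": 1.7,"hand": 0.65},{"ax": 0,"ay": 0,"az": 0,"dx": -2.4,"dy": 0,"dz": 1.9,"hand": 0.65},{"ax": 0,"ay": 0,"az": 0,"dx": -2.7,"dy": 0,"dz": 2.15,"hand": 0.65},{"ax": 0,"ay": 0,"az": 0,"dx": -2.7,"dy": 0,"dz": 2.15,"hand": 0.65}]}}

```text
clock: 16.6
eef_pos: [521.5, 154.4, 50.6]
tool_rot: [-3.136, 0.702, -1.93]
force: [0.2, -1.5, -1.0]
width: 29.2
gripper_force: 0.6
```

```bash
cat > red.py <<'E'
from h import *
import sys
def red():
    for n,zs in(('top',(38,60)),('scene',(38,60))):
        d=get_image(n); a=d['pixels'].astype(int); m=(a[...,0]>1.5*a[...,1]+12)&(a[...,0]>1.5*a[...,2]+12)
        vv,uu=np.nonzero(m)
        for z in zs:
            P=np.array([onz(d,u,v,z) for u,v in zip(uu,vv)]); L=Ro.from_euler('z',-BY).apply(P-BO)
            k=(L[:,0]>-160)&(L[:,0]<160)&(abs(L[:,1])<70); L=L[k]
            h=np.histogram(L[:,0],np.arange(-100,161,10))[0]
            print(n,z,len(L),'x',np.percentile(L[:,0],[1,99]).round() if len(L) else 0,'y',np.percentile(L[:,1],[2,98]).round() if len(L) else 0, dict((int(x),int(c)) for x,c in zip(np.arange(-100,160,10),h) if c))
red(); print(inbox()); go(box(-10,-1,51),BY+np.pi,-.7)
E
python3 red.py
```

```text
top 38 430 x [-10.  89.] y [-28.  26.] {-20: 7, -10: 31, 0: 56, 40: 9, 50: 85, 60: 83, 70: 82, 80: 77}
top 60 430 x [-15.  82.] y [-28.  25.] {-20: 30, -10: 53, 0: 11, 40: 60, 50: 87, 60: 84, 70: 85, 80: 20}
scene 38 327 x [-6. 87.] y [-29.  36.] {-20: 1, -10: 37, 0: 76, 10: 14, 40: 6, 50: 29, 60: 48, 70: 67, 80: 49}
scene 60 327 x [-12.  79.] y [-39.  26.] {-20: 13, -10: 76, 0: 39, 30: 2, 40: 26, 50: 42, 60: 69, 70: 58, 80: 2}
[-20.2  -0.7  50.7]
pos [521.4 154.2  50.7] rot [-3.136  0.702 -1.93 ] F [-0.5  0.4  0.8] w 30.0 t 16.7 q [ 0.77  1.24 -1.18  2.21  1.81  0.38  1.19]
d cm [-0.8  -0.03  0.63]
turn [-0.005  0.002  0.001]
```

Emit:
{"method": "send_rows", "body": {"series": [{"ax": 0,"ay": 0,"az": 0,"dx": -0.3,"dy": 0,"dz": 0.25,"hand": 0.65},{"ax": 0,"ay": 0,"az": 0,"dx": -0.6,"dy": 0,"dz": 0.5,"hand": 0.65},{"ax": 0,"ay": 0,"az": 0,"dx": -0.9,"dy": 0,"dz": 0.75,"hand": 0.65},{"ax": 0,"ay": 0,"az": 0,"dx": -1.2,"dy": 0,"dz": 0.95,"hand": 0.65},{"ax": 0,"ay": 0,"az": 0,"dx": -1.2,"dy": 0,"dz": 0.95,"hand": 0.65},{"ax": 0,"ay": 0,"az": 0,"dx": -1.2,"dy": 0,"dz": 0.95,"hand": 0.65}]}}

```text
clock: 17.3
eef_pos: [526.9, 168.5, 51.2]
tool_rot: [-3.136, 0.702, -1.93]
force: [0.3, -0.3, 0.8]
width: 30.0
gripper_force: 0.2
```

```bash
python3 red.py
```

```text
top 38 465 x [ -2. 101.] y [-27.  25.] {-10: 16, 0: 15, 40: 9, 50: 83, 60: 82, 70: 81, 80: 82, 90: 84, 100: 13}
top 60 465 x [-7. 94.] y [-27.  24.] {-10: 31, 40: 59, 50: 85, 60: 84, 70: 84, 80: 84, 90: 38}
scene 38 337 x [  0. 101.] y [-32.  23.] {-10: 3, 0: 31, 30: 3, 40: 15, 50: 31, 60: 49, 70: 65, 80: 66, 90: 63, 100: 11}
scene 60 337 x [-6. 92.] y [-41.  13.] {-10: 30, 0: 4, 30: 13, 40: 28, 50: 44, 60: 67, 70: 67, 80: 66, 90: 18}
[-5.2 -0.8 51. ]
pos [526.8 168.2  51. ] rot [-3.136  0.702 -1.93 ] F [-0.7 -0.8 -0.3] w 30.0 t 17.4 q [ 0.74  1.25 -1.19  2.2   1.83  0.4   1.15]
d cm [ 0.37 -0.02 -0.31]
turn [-0.005  0.002  0.001]
```

Emit:
{"method": "send_rows", "body": {"series": [{"ax": 0,"ay": 0,"az": 0,"dx": -0.2,"dy": 0,"dz": 0.15,"hand": 0.65},{"ax": 0,"ay": 0,"az": 0,"dx": -0.4,"dy": 0,"dz": 0.3,"hand": 0.65},{"ax": 0,"ay": 0,"az": 0,"dx": -0.55,"dy": 0,"dz": 0.45,"hand": 0.65},{"ax": 0,"ay": 0,"az": 0,"dx": -0.55,"dy": 0,"dz": 0.45,"hand": 0.65},{"ax": 0,"ay": 0,"az": 0,"dx": -0.55,"dy": 0,"dz": 0.45,"hand": 0.65}]}}

```text
clock: 17.9
eef_pos: [529.4, 174.8, 51.0]
tool_rot: [-3.136, 0.702, -1.93]
force: [-0.4, -1.3, -0.1]
width: 29.9
gripper_force: 0.3
```

```bash
python3 red.py
```

```text
top 38 479 x [ -2. 101.] y [-27.  25.] {-10: 16, 0: 29, 40: 9, 50: 83, 60: 82, 70: 82, 80: 81, 90: 84, 100: 13}
top 60 479 x [-7. 94.] y [-27.  24.] {-10: 40, 0: 5, 40: 59, 50: 85, 60: 85, 70: 84, 80: 83, 90: 38}
scene 38 349 x [  1. 102.] y [-31.  23.] {-10: 2, 0: 38, 10: 6, 30: 2, 40: 14, 50: 31, 60: 49, 70: 65, 80: 66, 90: 63, 100: 13}
scene 60 349 x [-6. 93.] y [-41.  13.] {-10: 27, 0: 19, 30: 11, 40: 28, 50: 44, 60: 67, 70: 67, 80: 66, 90: 20}
[ 1.8 -0.9 51. ]
pos [529.4 174.7  51. ] rot [-3.136  0.701 -1.93 ] F [ 1.1 -0.5  0.6] w 30.0 t 18.0 q [ 0.72  1.25 -1.19  2.2   1.84  0.41  1.13]
d cm [ 0.9  -0.01 -0.76]
turn [-0.005  0.001  0.001]
```

The nose stayed at x ≈ 101 while the fingers moved another 7 mm, so the book has dropped. Withdrawing.

Emit:
{"method": "send_rows", "body": {"series": [{"ax": 0,"ay": 0,"az": 0,"dx": 0.5,"dy": 0,"dz": -0.4,"hand": 0.65},{"ax": 0,"ay": 0,"az": 0,"dx": 1.2,"dy": 0,"dz": -1.0,"hand": 0.65},{"ax": 0,"ay": 0,"az": 0,"dx": 2.2,"dy": 0,"dz": -1.9,"hand": 0.65},{"ax": 0,"ay": 0,"az": 0,"dx": 4,"dy": 0,"dz": -3.4,"hand": 0.65},{"ax": 0,"ay": 0,"az": 0,"dx": 6,"dy": 0,"dz": -5.3,"hand": 0.65},{"ax": 0,"ay": 0,"az": 0,"dx": 8,"dy": 0,"dz": -7.5,"hand": 0.65},{"ax": 0,"ay": 0,"az": 0,"dx": 10,"dy": 0,"dz": -11,"hand": 0.65},{"ax": 0,"ay": 0,"az": 0,"dx": 10,"dy": 0,"dz": -12,"hand": 0.65},{"ax": 0,"ay": 0,"az": 0,"dx": 10,"dy": 0,"dz": -12,"hand": 0.65},{"ax": 0,"ay": 0,"az": 0,"dx": 10,"dy": 0,"dz": -12,"hand": 0.65}]}}

```text
clock: 19.0
eef_pos: [474.8, 30.3, 78.2]
tool_rot: [-3.135, 0.702, -1.932]
force: [0.3, -0.5, 0.2]
width: 29.8
gripper_force: 0.0
```

```bash
cat > fl.py <<'E'
from h import *
# compare the mouth region (samples on the shut flap's outer face) before the job and now
for n in('top','scene'):
    a=np.load(n+'0.npz')['pixels'].astype(int); d=get_image(n); b=d['pixels'].astype(int)
    for z in(45,55,65,80,92):
        print(n,z,[(a[v,u].tolist(),b[v,u].tolist()) for y in(-25,20) for u,v in proj(d,[box(-2,y,z)]).round().astype(int)])
    u=a[:,:,0]*0; dif=np.abs(a-b).max(2)>45
    for nm,c in(('green',0),):
        pass
E
python3 red.py; python3 fl.py
```

```text
top 38 465 x [ -3. 101.] y [-28.  25.] {-10: 25, 0: 6, 40: 9, 50: 82, 60: 82, 70: 82, 80: 82, 90: 84, 100: 13}
top 60 465 x [-8. 94.] y [-28.  24.] {-10: 31, 40: 59, 50: 84, 60: 85, 70: 84, 80: 84, 90: 38}
scene 38 331 x [  3. 101.] y [-31.  26.] {0: 32, 30: 2, 40: 14, 50: 30, 60: 49, 70: 65, 80: 66, 90: 63, 100: 10}
scene 60 331 x [-4. 92.] y [-41.  15.] {-10: 21, 0: 11, 30: 11, 40: 27, 50: 44, 60: 67, 70: 67, 80: 66, 90: 17}
[-151.5   -0.2   78. ]
pos [474.6  31.5  78. ] rot [-3.135  0.702 -1.929] F [ 0.4  0.4 -0.8] w 30.0 t 19.1 q [ 1.07  1.17 -1.19  2.24  1.19  0.35  1.94]
d cm [-9.06 -0.04 11.19]
turn [-0.005  0.002  0.002]
top 45 [([35, 35, 35], [37, 33, 24]), ([37, 31, 25], [36, 28, 24])]
top 55 [([60, 37, 27], [59, 41, 16]), ([37, 31, 25], [36, 28, 24])]
top 65 [([53, 26, 4], [59, 35, 16]), ([61, 34, 14], [67, 38, 20])]
top 80 [([91, 88, 84], [89, 91, 84]), ([84, 83, 75], [87, 86, 82])]
top 92 [([73, 79, 86], [76, 82, 87]), ([108, 113, 117], [111, 119, 120])]
scene 45 [([87, 80, 68], [101, 69, 51]), ([100, 92, 77], [130, 87, 68])]
scene 55 [([67, 60, 54], [85, 49, 39]), ([69, 60, 53], [86, 61, 50])]
scene 65 [([66, 38, 30], [70, 39, 24]), ([65, 38, 17], [70, 42, 25])]
scene 80 [([76, 59, 50], [80, 60, 55]), ([75, 53, 44], [77, 53, 45])]
scene 92 [([107, 105, 104], [111, 111, 108]), ([99, 98, 97], [107, 105, 104])]
```

```bash
python3 - <<'E'
from h import *
d=save('wrist','w6'); a=d['pixels']
for y in(-35,-20,0,20,35):
    P=[box(-2,y,z) for z in range(38,104,4)]; uv=proj(d,P).round().astype(int)
    print(y,uv[0],uv[-1]); print('  ',[ (int(z),a[v,u].tolist()) if 0<=u<640 and 0<=v<400 else None for z,(u,v) in zip(range(38,104,4),uv)])
for n in('top','scene'):
    b=np.load(n+'0.npz')['pixels'].astype(int); c=get_image(n)['pixels'].astype(int)
    for z in(30,34,38,42,46,50):
        u,v=proj(np.load(n+'0.npz'),[box(-4,0,z)])[0].round().astype(int); print(n,z,b[v,u],c[v,u])
E
```

```text
-35 [280 276] [276 348]
   [(38, [73, 61, 48]), (42, [71, 59, 46]), (46, [68, 57, 45]), (50, [67, 56, 44]), (54, [63, 52, 41]), (58, [60, 49, 38]), (62, [58, 46, 37]), (66, [56, 45, 36]), (70, [53, 43, 35]), (74, [54, 44, 38]), (78, [70, 62, 59]), (82, [77, 71, 68]), (86, [136, 78, 40]), (90, [135, 76, 39]), (94, [136, 76, 38]), (98, [134, 74, 36]), (102, [38, 30, 28])]
-20 [296 277] [293 348]
   [(38, [218, 195, 158]), (42, [140, 68, 51]), (46, [73, 60, 47]), (50, [146, 90, 53]), (54, [142, 86, 50]), (58, [142, 85, 48]), (62, [141, 83, 46]), (66, [140, 82, 45]), (70, [139, 81, 44]), (74, [138, 80, 43]), (78, [137, 78, 40]), (82, [137, 77, 40]), (86, [137, 78, 40]), (90, [136, 77, 39]), (94, [136, 75, 36]), (98, [135, 75, 37]), (102, [72, 68, 64])]
0 [316 277] [316 348]
   [(38, [218, 194, 157]), (42, [140, 65, 51]), (46, [75, 61, 47]), (50, [147, 91, 53]), (54, [153, 92, 52]), (58, [153, 91, 50]), (62, [141, 84, 47]), (66, [141, 82, 45]), (70, [140, 81, 44]), (74, [139, 81, 43]), (78, [138, 79, 40]), (82, [137, 77, 39]), (86, [137, 78, 39]), (90, [136, 77, 38]), (94, [137, 76, 38]),
[... 514 characters left out ...]
, (50, [66, 55, 42]), (54, [66, 54, 43]), (58, [64, 53, 43]), (62, [61, 50, 43]), (66, [62, 52, 45]), (70, [64, 56, 51]), (74, [62, 54, 50]), (78, [82, 76, 75]), (82, [86, 80, 78]), (86, [136, 78, 40]), (90, [136, 77, 39]), (94, [134, 74, 36]), (98, [135, 75, 37]), (102, [37, 30, 28])]
top 30 [129 124  99] [137 107  73]
top 34 [129 124  99] [137 107  73]
top 38 [101 102  98] [90 61 49]
top 42 [55 64 56] [131  27  20]
top 46 [55 64 56] [131  27  20]
top 50 [55 64 56] [131  27  20]
scene 30 [158 142 106] [166 147 106]
scene 34 [158 142 106] [166 147 106]
scene 38 [147 134 102] [157 137 102]
scene 42 [137 123  96] [145 124  91]
scene 46 [137 123  96] [145 124  91]
scene 50 [79 71 63] [94 62 47]
```

Emit:
{"method": "send_rows", "body": {"series": [{"ax": 0,"ay": 0,"az": 0,"dx": 0,"dy": 0,"dz": -3,"hand": 0.65},{"ax": 0,"ay": 0,"az": 0,"dx": 0,"dy": 0,"dz": -5,"hand": 0.65},{"ax": 0,"ay": 0,"az": 0,"dx": 0,"dy": 0,"dz": -5,"hand": 0.65},{"ax": 0,"ay": 0,"az": 0,"dx": 0,"dy": 0,"dz": -5,"hand": 0.65},{"ax": 0,"ay": 0,"az": 0,"dx": 0,"dy": 0,"dz": -5,"hand": 0.65}]}}

```text
clock: 19.85
eef_pos: [462.7, 1.5, 115.8]
tool_rot: [-3.137, 0.701, -1.93]
force: [0.1, -0.1, 0.4]
width: 30.0
gripper_force: 0.0
```

```bash
python3 red.py | head -1; python3 - <<'E'
from h import *
d=save('wrist','w7'); a=d['pixels']
for y in(-30,0,20):
    zs=range(36,60,2); uv=proj(d,[box(-2,y,z) for z in zs]).round().astype(int)
    print(y,[(z,a[v,u].tolist()) for z,(u,v) in zip(zs,uv) if 0<=u<640 and 0<=v<400])
E
```

```text
top 38 463 x [ -3. 101.] y [-28.  25.] {-10: 27, 0: 4, 40: 9, 50: 82, 60: 82, 70: 81, 80: 81, 90: 84, 100: 13}
-30 [(36, [215, 191, 154]), (38, [215, 191, 155]), (40, [127, 119, 108]), (42, [109, 99, 90]), (44, [92, 78, 63]), (46, [73, 64, 51]), (48, [74, 64, 51]), (50, [126, 82, 54]), (52, [151, 93, 55]), (54, [141, 88, 53]), (56, [140, 87, 53]), (58, [140, 87, 53])]
0 [(36, [214, 191, 154]), (38, [215, 191, 154]), (40, [164, 108, 84]), (42, [130, 70, 53]), (44, [103, 68, 51]), (46, [74, 63, 49]), (48, [74, 62, 49]), (50, [143, 91, 55]), (52, [151, 93, 55]), (54, [151, 93, 55]), (56, [149, 91, 53]), (58, [148, 91, 53])]
20 [(36, [214, 191, 154]), (38, [214, 191, 154]), (40, [177, 111, 87]), (42, [139, 69, 53]), (44, [117, 69, 52]), (46, [75, 64, 50]), (48, [74, 63, 50]), (50, [135, 86, 52]), (52, [142, 89, 53]), (54, [140, 87, 52]), (56, [140, 87, 52]), (58, [140, 87, 52])]
```

```bash
python3 - <<'E'
from h import *
for f in('w3','w7'):
    d=np.load(f+'.npz'); a=d['pixels'].astype(int); c=-d['R'].T@d['t']; print(f,'cam',Ro.from_euler('z',-BY).apply(c-BO).round())
    for y in(-36,36) if f=='w3' else(-36,0,20):
        zs=np.arange(34,56,1.); uv=proj(d,[box(-2,y,z) for z in zs]).round().astype(int)
        print(y,[(int(z),a[v,u].tolist()) for z,(u,v) in zip(zs,uv) if 0<=u<640 and 0<=v<400])
E
```

```text
w3 cam [-176.  -10.  214.]
-36 [(34, [195, 180, 144]), (35, [195, 181, 144]), (36, [194, 180, 144]), (37, [143, 133, 116]), (38, [100, 94, 92]), (39, [99, 93, 91]), (40, [100, 94, 93]), (41, [96, 89, 88]), (42, [90, 84, 81]), (43, [78, 68, 65]), (44, [56, 40, 32]), (45, [55, 38, 31]), (46, [54, 38, 31]), (47, [55, 39, 32]), (48, [53, 37, 30]), (49, [55, 40, 34]), (50, [85, 52, 37]), (51, [110, 61, 34]), (52, [106, 59, 34]), (53, [102, 57, 33]), (54, [101, 56, 31]), (55, [101, 56, 33])]
36 [(34, [194, 179, 142]), (35, [194, 179, 143]), (36, [194, 179, 143]), (37, [193, 178, 143]), (38, [162, 150, 124]), (39, [98, 90, 88]), (40, [94, 86, 84]), (41, [99, 93, 91]), (42, [102, 96, 94]), (43, [90, 82, 79]), (44, [61, 45, 38]), (45, [59, 42, 35]), (46, [58, 42, 35]), (47, [57, 41, 34]), (48, [58, 42, 34]), (49, [58, 44, 37]), (50, [80, 52, 37]), (51, [99, 58, 36]), (52, [103, 60, 36]), (53, [102, 59, 35]), (54, [103, 59, 36]), (55, [102, 58, 35])]
w7 cam [-333.    0.  178.]
-36 [(34, [90, 79, 62]), (35, [90, 79, 62]), (36, [85, 74, 58]), (37, [85, 74, 58]), (38, [79, 68, 54]), (39, [78, 68,
[... 575 characters left out ...]
45, [76, 65, 51]), (46, [74, 63, 49]), (47, [75, 63, 50]), (48, [74, 62, 49]), (49, [110, 76, 52]), (50, [143, 91, 55]), (51, [143, 91, 55]), (52, [151, 93, 55]), (53, [151, 93, 55]), (54, [151, 93, 55]), (55, [151, 93, 55])]
20 [(34, [216, 201, 163]), (35, [215, 196, 159]), (36, [214, 191, 154]), (37, [214, 191, 154]), (38, [214, 191, 154]), (39, [208, 171, 136]), (40, [177, 111, 87]), (41, [137, 68, 53]), (42, [139, 69, 53]), (43, [117, 69, 52]), (44, [117, 69, 52]), (45, [75, 64, 51]), (46, [75, 64, 50]), (47, [74, 62, 50]), (48, [74, 63, 50]), (49, [104, 73, 50]), (50, [135, 86, 52]), (51, [135, 86, 52]), (52, [142, 89, 53]), (53, [141, 87, 52]), (54, [140, 87, 52]), (55, [140, 88, 52])]
```

The rubber strip sits at the same height now (about 44–49 mm) as it did while the flap hung shut at the start. The flap is fully shut, with the book's top just visible below it, so I'm handing in.

```bash
python3 -c "
from cell import finish_job
print(finish_job())"
```

```text
the job is handed in; nothing more can be done
None
```

I laid the red book on the ledge, let go, and pushed it through the flap; the camera measurements show it flat on the inner floor with the flap fully shut, and the job is handed in at about 20 s with nothing else touched.

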